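# Find the cartridge with the heavy core and present it to the reader

## Task

First wake the reader by pressing its green button fully down and letting it come back up. Two look-alike steel cartridges stand in the two-bay tray and only one has its heavy core: lift the left one straight up about 10 cm, hold it still for a moment to feel its weight and stand it back upright in its bay, then lift the right one in the same way. Finish while holding the heavier one in the gripper, still and upright in the air about 10 cm above the middle of the reader's round window and touching nothing but the gripper, with the lighter one standing upright in the tray; tip no cartridge over and leave the other things alone.

Things in the scene. Friction and masses are not known exactly. Their poses are not given: they have to be found in the camera images.
- tray: grey open two-bay tray fixed on the bench, 80 (x) x 200 (y) x 14 mm high, walls and middle divider 5 mm thick, inner floor 5 mm above its underside. Origin at the centre of the underside; y points along its length to the left bay as the robot sees it (turned by up to 0.2 rad either way), z up
- bay_left (a point): centre of the inner floor of the left bay (bay 70 x 92 mm), 50 mm from the tray's middle
- bay_right (a point): centre of the inner floor of the right bay (bay 70 x 92 mm), 50 mm from the tray's middle
- cartridge_1: closed upright round steel cartridge, 44 mm diameter, dark cap from 78 to 88 mm above its underside, a brass disc of 22 mm diameter on top to 92 mm, a blue band near the foot. Origin at the centre of the underside, z up towards the cap. It stands in either bay. Its core is hidden and rattles by 2 mm: with the heavy core a cartridge weighs 0.6 to 0.73 kg, with the light one 0.19 to 0.24 kg; which of the two has the heavy core varies
- cartridge_2: the other cartridge, the same in size and looks; origin and axes as cartridge_1
- reader: white reader box fixed on the bench, 75 (x) x 125 (y) mm, top face 34 mm high, with a round black window at its left (+y) end and a green button at its right (-y) end. Origin at the centre of the underside, z up; turned by up to 0.25 rad either way; it stands behind the tray, with the tall shelf unit close behind it and the tall vice to the right: both are solid
- window (a point): centre of the reader's round black window (60 mm diameter with its ring), on the top face, 34 mm above the bench
- button_top (a point): centre of the top of the green button (26 mm diameter), moves down with it; the window's centre is 64 mm away, to the left
- button (a joint): travel of the green button in m: 0 up, 0.006 fully down; a spring pushes it up, fully down takes about 5 N
- spanner: combination spanner, 33 x 234 x 10 mm, lying on the bench between tray and robot, origin at the centre of its underside; leave alone
- small_bearing: ball bearing, 35 mm diameter, 11 mm high, left of the reader, origin at the centre of its underside; leave alone
- hex_nut: steel hex nut, 30 x 34 x 13 mm, to the right of the reader behind the vice, origin at the centre of its underside; leave alone
- grey_tin: grey tin, 62 mm diameter, 84 mm high, behind the vice, origin at the centre of its underside; leave alone
Not all that is in view belongs to the job. What is shaped like the cartridge_1 but orange or turquoise is not meant.

How it is judged:
On the way, in this order (a step that is already met when the one before it is completed fails the run):
1. the green button is pressed fully down (value of joint button above 0.005 m).
2. the button is let up again (value of joint button below 0.0015 m), for 0.1 s.
3. the cartridge of the left bay is held clear of the tray, the other standing in the right bay (((z of cartridge_1 in the frame of tray above 0.045 m and y of cartridge_1 in the frame of tray above 0.015 m and contact force between cartridge_1 and the fingers above 1 N and contact force between cartridge_1 and tray below 0.05 N and y of cartridge_2 in the frame of tray below -0.015 m and contact force between cartridge_2 and tray above 0.8 N and contact force between cartridge_2 and the fingers below 0.1 N and angle between cartridge_2's own z axis and vertical below 0.1 rad) or (z of cartridge_2 in the frame of tray above 0.045 m and y of cartridge_2 in the frame of tray above 0.015 m and contact force between cartridge_2 and the fingers above 1 N and contact force between cartridge_2 and tray below 0.05 N and y of cartridge_1 in the frame of tray below -0.015 m and contact force between cartridge_1 and tray above 0.8 N and contact force between cartridge_1 and the fingers below 0.1 N and angle between cartridge_1's own z axis and vertical below 0.1 rad))), for 0.3 s.
4. the left cartridge stands in its bay again and the right one is held clear of the tray (((z of cartridge_1 in the frame of tray above 0.045 m and y of cartridge_1 in the frame of tray below -0.015 m and contact force between cartridge_1 and the fingers above 1 N and contact force between cartridge_1 and tray below 0.05 N and y of cartridge_2 in the frame of tray above 0.015 m and contact force between cartridge_2 and tray above 0.8 N and contact force between cartridge_2 and the fingers below 0.1 N and angle between cartridge_2's own z axis and vertical below 0.1 rad) or (z of cartridge_2 in the frame of tray above 0.045 m and y of cartridge_2 in the frame of tray below -0.015 m and contact force between cartridge_2 and the fingers above 1 N and contact force between cartridge_2 and tray below 0.05 N and y of cartridge_1 in the frame of tray above 0.015 m and contact force between cartridge_1 and tray above 0.8 N and contact force between cartridge_1 and the fingers below 0.1 N and angle between cartridge_1's own z axis and vertical below 0.1 rad))), for 0.3 s.
At the end, for the whole second after the job is handed in: the heavier cartridge is held still by the fingers, within 0.2 rad of upright, within 35 mm of the window's axis, its underside 50 to 150 mm above the window, touching neither reader nor tray; the lighter one stands upright in the tray, let go; the button is up (((horizontal distance between cartridge_1 and window below 0.035 m and z of cartridge_1 in the frame of window between 0.05 and 0.15 m and angle between cartridge_1's own z axis and vertical below 0.2 rad and linear speed of cartridge_1 below 0.03 m/s and contact force between cartridge_1 and the fingers above 1 N and contact force between cartridge_1 and reader below 0.05 N and contact force between cartridge_1 and tray below 0.05 N and contact force between cartridge_2 and tray between 0.8 and 4 N and angle between cartridge_2's own z axis and vertical below 0.1 rad and contact force between cartridge_2 and the fingers below 0.1 N and value of joint button below 0.0015 m) or (horizontal distance between cartridge_2 and window below 0.035 m and z of cartridge_2 in the frame of window between 0.05 and 0.15 m and angle between cartridge_2's own z axis and vertical below 0.2 rad and linear speed of cartridge_2 below 0.03 m/s and contact force between cartridge_2 and the fingers above 1 N and contact force between cartridge_2 and reader below 0.05 N and contact force between cartridge_2 and tray below 0.05 N and contact force between cartridge_1 and tray between 0.8 and 4 N and angle between cartridge_1's own z axis and vertical below 0.1 rad and contact force between cartridge_1 and the fingers below 0.1 N and value of joint button below 0.0015 m))); the arm keeps its last pose, push and grip.
It fails at once if a cartridge is tipped over (angle between any of cartridge_1, cartridge_2's own z axis and vertical above 0.6 rad).
It fails at once if a bystander object is moved by more than 25 mm (distance of any of spanner, small_bearing, hex_nut, grey_tin from where it was at the start of the episode above 0.025 m).
It also fails if it takes over 72 s, if anything falls off the work surface, if the arm or the gripper's body presses on something with over 40 N, if the wrist force passes 120 N, or if a joint passes its speed limit or range.

## Robot

A 7-joint arm with a two-finger parallel gripper is mounted at the origin on a cart in front of the work surface, level with it; the furniture and walls round the work are solid. World frame = base frame: x ahead of the robot, y to its left, z up, the work surface at z = 0. Lengths are in m, angles in rad, forces in N, time in s.
With the tool pointing down it reaches from about 0.4 to 0.9 m from the base axis. Payload 5.5 kg.
Tool frame: the origin (TCP) lies midway between the tips of the shut fingers; the grasp point (between the pads) lies 19 mm behind it (manip.grip_depth is the distance from the TCP to the grasp point, in m); z points along the fingers, y is the line along which they close (so a half turn about z gives the same grasp; the last joint's range is limited). The gripper opens to 92 mm and grips with 3 to 60 N. Pads are 19 mm wide; open, the fingers measure 130 mm over their backs; the gripper's body (75 mm by 190 mm) begins 47 mm behind the grasp point.
Start: joints at [1.57, 0.501, -0.427, 1.55, 0.221, 1.138, -0.21], TCP at [0.17, -0.628, 0.227] pointing down, gripper open.
Joint ranges: [-2.88, 2.88], [-0.31, 2.03], [-1.54, 1.56], [0.2, 2.42], [-1.41, 4.55], [0.19, 2.02], [-2.57, 2.57]. Speed limits (rad/s): [2.57, 2.57, 3.14, 3.14, 3.14, 3.14, 3.14].

## Interface

Orientations are given as a unit quaternion [x, y, z, w].
In Python, from bench import manip, effector, viewer gives the robot as it stands. Calls block until the motion is done:
- manip.move_pose(position, orientation): joint-space move of the TCP to a pose.
- manip.servo_line(position, ori=None, vel=0.15): straight line of the TCP; ori=None keeps the orientation; vel is the mean speed in m/s.
- manip.movej(angles): joint-space move.
- effector.open_jaws() and effector.close(f_grip=None): open the fingers fully, or close them until they stop; f_grip is the grip in N (None keeps the last).
- manip.sleep(seconds).
- manip.solve_ik(position, orientation): joint angles nearest the present ones, or None.
- viewer.get_image(name): name is "side" or "top"; returns the picture (400x640x3 uint8, red, green, blue); there is no depth.
- viewer.get_calibration(name): a dict with "vfov" (degrees; the focal length in pixels is half the picture's height over the tangent of half this angle, whatever the lens; pixels are square), "cx", "cy" (the principal point, pixels), "dist_coeffs" ([k1, k2, p1, p2, k3] as OpenCV has them; the pictures are not rectified), "eye" and "attitude" of the camera in the world. Camera axes: x right, y down, z forward; pixel columns grow to the right and rows downward; lengths in m; the calibration is good to about 2 mm. A picture is of the moment at which its call begins. get_calibration takes no time and is no camera call.
A pose or a line that the arm cannot do raises manip.PlanningError and nothing moves.
- manip.hand_in(): hands the job in; it is judged then, once.
Readings, each from a call of its own:
- manip.current_clock(): time.
- manip.current_q(): joint angles.
- manip.current_joint_velocities(): joint speeds.
- manip.current_tau(): joint torques, N m.
- manip.current_tool_pos(): TCP position.
- manip.current_tcp_rot(): TCP orientation.
- manip.current_force(): force on the tool from outside, world axes, zero at the start.
- manip.current_wrist_torque(): the same for the moment, N m.
- manip.current_finger_gap(): finger opening in m.
- manip.current_gripper_force(): force on a finger pad.
Only numpy, scipy, OpenCV 4.12 (cv2) and the standard library are available. Lean on these libraries where they do the work, as an engineer would, in place of code of your own. Each camera call takes 0.05 s, during which the arm holds its last target. There are 200 camera calls.

## Working session

There is one attempt and no reset: what is moved stays moved. The work goes in short steps, each a Python script; the robot and the scene stay as the last script left them, time stands still between calls to the robot, and variables do not carry over. Pictures are saved under pics/ and viewed, at most 10 in all, crops included, and the job is handed in when it is done.

```bash
mkdir -p pics; python3 - <<'E'
from bench import manip, effector, viewer
import cv2
for n in("side","top"):
    im=viewer.get_image(n); cv2.imwrite(f"pics/{n}0.png",im[:,:,::-1]); print(n,viewer.get_calibration(n))
print(manip.current_clock(),manip.current_tcp_rot(),manip.grip_depth,manip.current_force())
E
```

```text
side {'vfov': 48.94371046810324, 'cx': 314.46513630914814, 'cy': 195.54286032950472, 'dist_coeffs': array([-0.1040675,  0.       ,  0.       ,  0.       ,  0.       ]), 'eye': array([-0.10673799,  0.26302001,  0.78948374]), 'attitude': array([-0.63091535,  0.69391339, -0.25967339,  0.23021677])}
top {'vfov': 43.841133065925035, 'cx': 328.08985108263175, 'cy': 200.85816649012193, 'dist_coeffs': array([-0.03369897,  0.        ,  0.        ,  0.        ,  0.        ]), 'eye': array([0.3079971 , 0.21694608, 1.2791957 ]), 'attitude': array([-0.69548358,  0.71487145, -0.04525898,  0.05668358])}
0.1 [ 9.91307782e-01  1.31560212e-01 -9.00880722e-05 -8.84877940e-04] 0.0188 [-0.46529921 -0.10124057 -1.47113312]
```

View pics/side0.png

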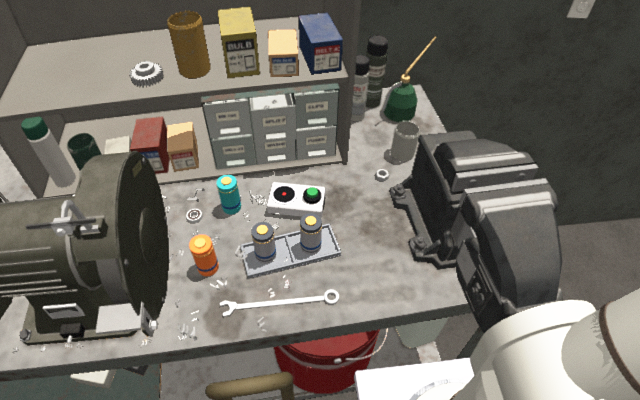

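View pics/top0.png

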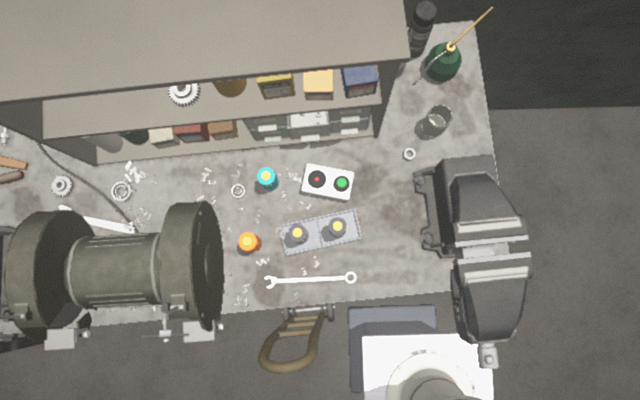

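Side view: the cartridges' brass discs are near (263,228) and (311,220), and the reader's window and button near (285,193) and (312,194). Top view: discs near (298,233) and (337,227), window (317,179), button (342,183). I'll enlarge both.

```bash
python3 - <<'E'
import cv2
im=cv2.imread("pics/top0.png")[155:265,260:380]; cv2.imwrite("pics/topc.png",cv2.resize(im,None,fx=5,fy=5,interpolation=cv2.INTER_CUBIC))
im=cv2.imread("pics/side0.png")[175:280,225:350]; cv2.imwrite("pics/sidec.png",cv2.resize(im,None,fx=5,fy=5,interpolation=cv2.INTER_CUBIC))
E
```

```text
(no output)
```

View pics/topc.png

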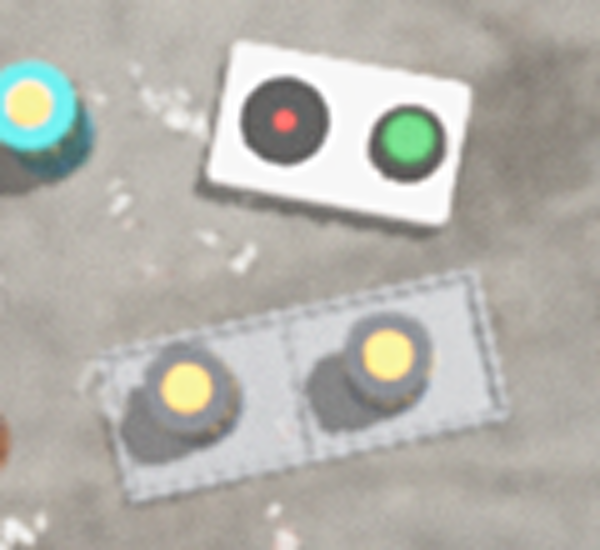

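View pics/sidec.png

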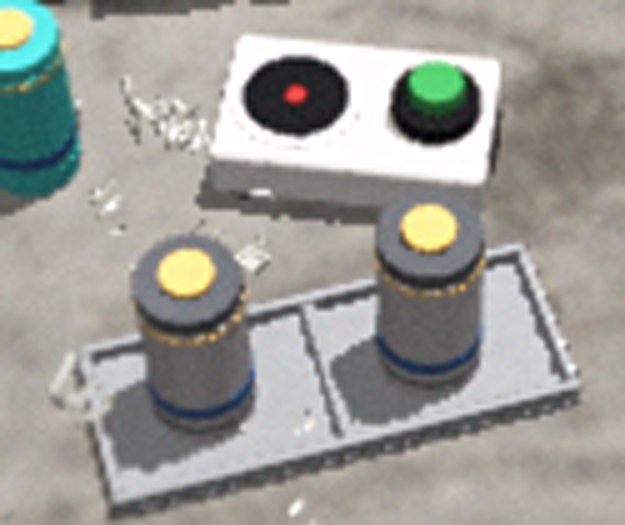

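Top crop (5x, origin 260,155): discs (186,387) and (388,355), window (285,121), button (408,137), tray corners (97,358), (475,270), (508,415), (130,502). Side crop (5x, origin 225,175): discs (187,272) and (430,228), window (296,94), button (437,82).

```bash
cat > h.py <<'E'
from bench import manip, effector, viewer
import numpy as np, cv2
from scipy.spatial.transform import Rotation as R
def ray(n,px):
    c=viewer.get_calibration(n); f=200/np.tan(np.radians(c["vfov"]/2))
    K=np.array([[f,0,c["cx"]],[0,f,c["cy"]],[0,0,1]])
    p=cv2.undistortPoints(np.array([[px]],float),K,c["dist_coeffs"])[0,0]
    d=R.from_quat(c["attitude"]).apply([p[0],p[1],1]); return np.array(c["eye"]),d/np.linalg.norm(d)
def at_z(n,px,z):
    e,d=ray(n,px); return e+d*(z-e[2])/d[2]
def tri(pa,pb):
    A=np.zeros((3,3)); b=np.zeros(3)
    for n,p in(("top",pa),("side",pb)):
        e,d=ray(n,p); M=np.eye(3)-np.outer(d,d); A+=M; b+=M@e
    return np.linalg.solve(A,b)
def down(yaw):  # tool y (closing line) at angle yaw+90deg from world x; tool z down
    return (R.from_euler('z',yaw)*R.from_quat([1,0,0,0])).as_quat()
E
python3 - <<'E'
from h import *
np.set_printoptions(precision=4,suppress=True)
T=lambda p:((p[0]+.5)/5-.5+260,(p[1]+.5)/5-.5+155)
S=lambda p:((p[0]+.5)/5-.5+225,(p[1]+.5)/5-.5+175)
for nm,a,b,z in(("L",(186,387),(187,272),.097),("R",(388,355),(430,228),.097),("win",(285,121),(296,94),.034),("btn",(408,137),(437,82),.044)):
    print(nm,tri(T(a),S(b)),at_z("top",T(a),z),at_z("side",S(b),z))
for p in((97,358),(475,270),(508,415),(130,502)): print("tray",at_z("top",T(p),.014))
for nm,p,z in(("vice base",(413,173),.02),("vice jaw",(440,165),.15),("turq",(266,176),.092),("bearing",(238,191),.01),("shelf",(385,80),.3),("grinder",(223,270),.1)): print(nm,at_z("top",p,z))
print(R.from_quat(manip.current_tcp_rot()).as_matrix())
E
```

```text
L [0.4071 0.31   0.0974] [0.4071 0.3104 0.097 ] [0.4074 0.3096 0.097 ]
R [0.4197 0.2135 0.0978] [0.4198 0.2137 0.097 ] [0.4203 0.2132 0.097 ]
win [0.546  0.2623 0.0387] [0.5469 0.2625 0.034 ] [0.55   0.2623 0.034 ]
btn [0.5327 0.2    0.0555] [0.5349 0.2002 0.044 ] [0.5427 0.1986 0.044 ]
tray [0.4302 0.3624 0.014 ]
tray [0.4701 0.1676 0.014 ]
tray [0.3953 0.1533 0.014 ]
tray [0.3564 0.3465 0.014 ]
vice base [0.5574 0.0143 0.02  ]
vice jaw [ 0.5487 -0.0282  0.15  ]
turq [0.5464 0.3837 0.092 ]
bearing [0.5253 0.4686 0.01  ]
shelf [0.6992 0.1069 0.3   ]
grinder [0.3216 0.4865 0.1   ]
[[ 0.9654  0.2608 -0.0004]
 [ 0.2608 -0.9654  0.0017]
 [ 0.0001 -0.0018 -1.    ]]
```

```bash
python3 - <<'E'
from h import *
np.set_printoptions(precision=3,suppress=True)
for nm,a,b in(("midboard corner",(381,103),(348,78)),("stripe1",(460,247),(428,152)),("stripe2R",(528,243),(510,143)),("jaw back",(482,163),(475,137)),("drawer bot",(372,137),(337,158)),("board lip", (97,163),(55,195))): print(nm,tri(a,b))
import h
im=cv2.imread("pics/side0.png")[20:220,200:500]; cv2.imwrite("pics/sc2.png",cv2.resize(im,None,fx=2.5,fy=2.5))
print(at_z("top",(240,150),0),at_z("top",(375,137),0))
q0=manip.current_q()
for x,y,z in((.533,.2,.2),(.407,.31,.05),(.42,.2135,.05),(.5475,.2623,.18),(.407,.31,.16)):
  for yaw in np.arange(-1.5,1.6,.5):
    q=manip.solve_ik([x,y,z],down(yaw)); print((x,y,z),round(yaw,2),None if q is None else np.array(q))
E
```

```text
midboard corner [0.665 0.112 0.256]
stripe1 [0.357 0.01  0.329]
stripe2R [ 0.362 -0.123  0.333]
jaw back [ 0.538 -0.127  0.188]
drawer bot [0.653 0.122 0.033]
board lip [0.613 0.829 0.015]
[0.637 0.465 0.   ] [0.661 0.107 0.   ]
(0.533, 0.2, 0.2) -1.5 [ 0.488  0.732 -1.3    1.769  0.748  1.243  2.198]
(0.533, 0.2, 0.2) -1.0 [-1.223  0.601  1.134  1.822 -0.607  1.118 -2.444]
(0.533, 0.2, 0.2) -0.5 [-0.596  0.357  0.236  1.804 -0.098  0.992 -2.391]
(0.533, 0.2, 0.2) 0.0 [ 0.404  0.604 -1.111  1.771  0.592  1.148 -2.465]
(0.533, 0.2, 0.2) 0.5 [ 0.101  0.425 -0.646  1.779  0.293  1.035 -1.725]
(0.533, 0.2, 0.2) 1.0 [ 0.388  0.587 -1.082  1.771  0.569  1.137 -1.448]
(0.533, 0.2, 0.2) 1.5 [ 0.488  0.732 -1.3    1.769  0.748  1.243 -1.086]
(0.407, 0.31, 0.05) -1.5 [ 0.23   0.987 -1.306  2.003  1.101  1.127  1.627]
(0.407, 0.31, 0.05) -1.0 [ 0.23   0.987 -1.306  2.003  1.101  1.127  2.127]
(0.407, 0.31, 0.05) -0.5 [-1.076  0.523  0.458  2.044 -0.372  0.654 -2.443]
(0.407, 0.31, 0.05) 0.0 [-0.533  0.491 -0.207  2.026  0.163  0.64  -2.418]
(0.407, 0.31, 0.05) 0.5 [-0.353  0.52  -0.427  2.02   
[... 1082 characters left out ...]
4  1.04  -1.846]
(0.5475, 0.2623, 0.18) 1.0 [ 0.256  0.695 -1.084  1.694  0.663  1.168 -1.578]
(0.5475, 0.2623, 0.18) 1.5 [ 0.347  0.845 -1.303  1.691  0.849  1.291 -1.207]
(0.407, 0.31, 0.16) -1.5 [ 0.261  0.686 -1.298  1.941  0.747  1.116  1.864]
(0.407, 0.31, 0.16) -1.0 [ 0.261  0.686 -1.298  1.941  0.747  1.116  2.364]
(0.407, 0.31, 0.16) -0.5 [-1.267  0.367  0.683  1.988 -0.296  0.887 -2.498]
(0.407, 0.31, 0.16) 0.0 [-0.528  0.314 -0.206  1.964  0.083  0.872 -2.349]
(0.407, 0.31, 0.16) 0.5 [-0.166  0.375 -0.646  1.952  0.284  0.905 -2.027]
(0.407, 0.31, 0.16) 1.0 [ 0.147  0.534 -1.08   1.944  0.561  1.004 -1.765]
(0.407, 0.31, 0.16) 1.5 [ 0.261  0.686 -1.298  1.941  0.747  1.116 -1.419]
```

View pics/sc2.png

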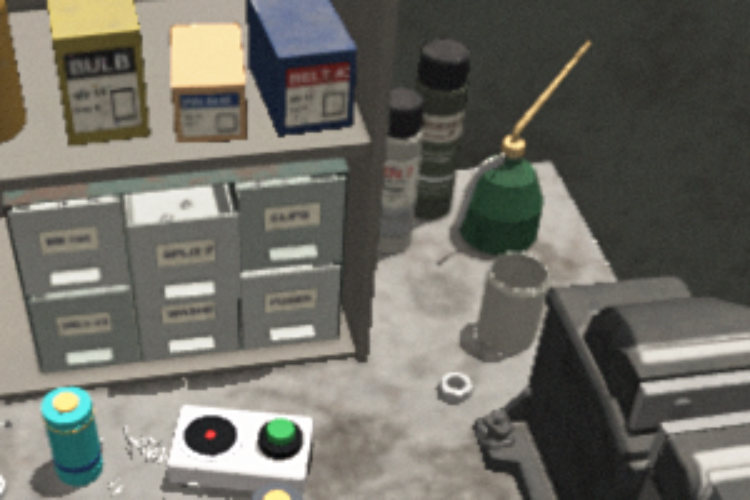

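The crop shows the shelf's front face just behind the reader (x≈0.65) and the vice up to z≈0.33. The plan is to retract and raise, swing the base over the vice, then press the button with shut fingers closing along y.

```bash
python3 - <<'E'
from h import *
np.set_printoptions(precision=3,suppress=True)
p=manip.current_tool_pos()
manip.servo_line([.14,-.5,.48],vel=.3)
q=np.array(manip.current_q()); print(q)
q[0]-=1.70; manip.movej(q)
print(manip.current_clock(),manip.current_tool_pos(),manip.current_q())
effector.close(10)
manip.move_pose([.533,.2,.20],down(np.pi-.2))
print(manip.current_clock(),manip.current_q(),manip.current_force())
manip.servo_line([.533,.2,.062],vel=.1)
f0=manip.current_force()[2]; z=.062; print(f0,manip.current_clock())
while z>.030:
    z-=.0015; manip.servo_line([.533,.2,z],vel=.03); f=manip.current_force()[2]-f0
    print(round(z,4),round(f,2),np.round(manip.current_tool_pos()[2],4))
    if f>9: break
print(manip.current_clock())
E
```

```text
[ 1.663  0.118 -0.467  1.478  0.053  1.56  -0.109]
3.95 [0.478 0.202 0.478] [-0.036  0.118 -0.466  1.478  0.053  1.56  -0.109]
6.4833 [-0.005  0.396 -0.506  1.781  0.221  1.019  0.775] [ 0.159  1.212 -0.253]
0.1783268370633717 8.0167
0.0605 -0.21 0.0607
0.059 -0.59 0.0589
0.0575 -0.0 0.0574
0.056 1.15 0.0561
0.0545 3.1 0.0546
0.053 3.26 0.0531
0.0515 3.8 0.0516
0.05 6.51 0.0503
0.0485 17.19 0.0501
10.2667
```

```bash
cat >> h.py <<'E'
YT=np.pi/2+.2; ZG=.005+.058-.0188
def grab(x,y):
    manip.servo_line([x,y,ZG],vel=.15)
    effector.close(35)
    print("gap",manip.current_finger_gap(),"pad",manip.current_gripper_force(),manip.current_clock())
    manip.sleep(.2); f0=manip.current_force()[2]
    manip.servo_line([x,y,ZG+.1],vel=.1)
    manip.sleep(.5); f=np.mean([manip.current_force()[2] for _ in range(5)])
    print("f",f0,f,"gap",manip.current_finger_gap(),manip.current_clock())
E
python3 - <<'E'
from h import *
np.set_printoptions(precision=3,suppress=True)
manip.servo_line([.533,.2,.20],vel=.15); manip.sleep(.15)
effector.open_jaws()
manip.move_pose([.407,.31,.19],down(YT))
print(manip.current_q(),manip.current_force(),manip.current_clock())
grab(.407,.31)
cv2.imwrite("pics/s1.png",cv2.resize(viewer.get_image("side")[120:300,160:420,::-1],None,fx=2,fy=2))
E
```

```text
[-0.392  0.288 -0.364  1.933  0.126  0.943 -0.616] [ 0.701 -0.742  0.546] 14.2917
gap 0.04384598669636773 pad 34.999989587813616 16.2333
f -0.35392534763808164 -6.391393321292159 gap 0.04395710250192699 18.0833
```

View pics/s1.png

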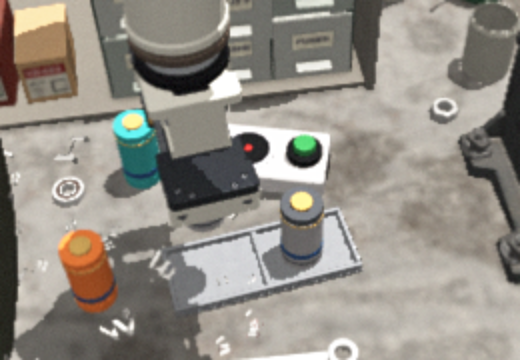

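The left cartridge hangs upright in the gripper and reads about 6.5 N, so it looks heavy. The right one stands untouched at (302,225) in the crop. I'll put the left one back and weigh the right.

```bash
cat >> h.py <<'E'
def put(x,y):
    manip.servo_line([x,y,ZG+.012],vel=.12); manip.servo_line([x,y,ZG+.0005],vel=.03)
    print("down f",manip.current_force()[2])
    effector.open_jaws(); manip.servo_line([x,y,ZG+.12],vel=.2)
E
python3 - <<'E'
from h import *
put(.407,.31)
manip.servo_line([.42,.2135,ZG+.12],vel=.2)
grab(.42,.2135)
cv2.imwrite("pics/s2.png",cv2.resize(viewer.get_image("side")[120:300,160:420,::-1],None,fx=2,fy=2))
E
```

```text
down f -6.043432634684659
gap 0.04352347034047607 pad 34.984788335859776 23.6167
f -0.07875023433532662 -2.668655474753611 gap 0.04371365441185306 25.4667
```

View pics/s2.png

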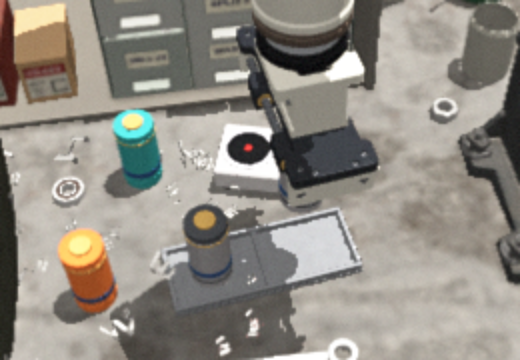

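The left cartridge stands upright in its bay again. The right one reads about 2.6 N, so it is the light one; it goes back and the left one goes to the window.

```bash
python3 - <<'E'
from h import *
np.set_printoptions(precision=4,suppress=True)
put(.42,.2135)
manip.servo_line([.407,.31,ZG+.12],vel=.2)
grab(.407,.31)
o=down(np.pi-.2)
manip.servo_line([.42,.30,.19],ori=o,vel=.03)
manip.servo_line([.5475,.2623,.1732],ori=o,vel=.1)
manip.sleep(.5)
print(manip.current_tool_pos(),manip.current_force(),manip.current_finger_gap(),np.max(np.abs(manip.current_joint_velocities())),manip.current_clock())
cv2.imwrite("pics/s3.png",cv2.resize(viewer.get_image("side")[120:300,160:420,::-1],None,fx=2,fy=2))
E
```

```text
down f -1.2810428804402245
gap 0.04401922321998198 pad 35.00018639490008 31.0
f 0.7718996740570299 -6.340127345431948 gap 0.04394285568176608 32.85
[0.5475 0.2623 0.1732] [-0.4712  0.262  -6.6017] 0.04383086827100104 0.0022748616720199384 36.6167
```

View pics/s3.png

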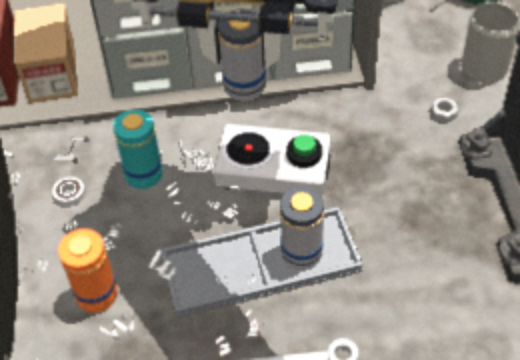

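The heavy cartridge hangs upright above the window, at (243,60) against the window at (248,148). The light one stands upright in the right bay, the button is up, and nothing else has moved.

```bash
python3 -c "
from bench import manip
print(manip.hand_in())"
```

```text
the job is handed in; nothing more can be done
None
```

I handed the job in at about 37 s of the 72 s allowed, without getting a verdict back: the button was pressed and released, the left cartridge (about 6.5 N) proved heavier than the right (about 2.6 N), and it is held upright about 10 cm above the reader window with the lighter one standing in the right bay.

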